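# Cordless probe from its dock into the sample warmer's guide

## Robot

A 6-joint arm with a two-finger parallel gripper is mounted at the origin on the work surface. World frame = base frame: x ahead of the robot, y to its left, z up, the work surface at z = 0. Lengths are in m, angles in rad, forces in N, time in s.
With the tool pointing down it reaches from about 0.35 to 0.95 m from the base axis. Payload 17.4 kg.
Tool frame: the origin (TCP) lies between the finger pads; the fingertips stand 25 mm ahead of it and the grasp point (between the pads) lies 6 mm ahead of it; z points along the fingers, y is the line along which they close (so a half turn about z gives the same grasp; the last joint's range is limited). The gripper opens to 93 mm and grips with 3 to 60 N. Pads are 15 mm wide; open, the fingers measure 128 mm over their backs; the gripper's body (75 mm by 188 mm) begins 65 mm behind the grasp point.
Start: joints at [-1.247, 0.116, 1.442, -0, 1.584, -0.038], TCP at [0.239, -0.631, 0.244] pointing down, gripper open.
Joint ranges: [-2.83, 2.83], [-0.83, 2.19], [0.07, 2.5], [-1.14, 4.28], [0.01, 3], [-2.97, 2.97]. Speed limits (rad/s): [1.89, 1.89, 2.22, 3.14, 3.14, 3.14].

## Interface

Orientations are given as a unit quaternion [w, x, y, z].
In Python, from rig import robot, optics, hand_in gives the robot as it stands.
- The arm moves only by the tool send_rows, never from a script. Its argument "targets" is a list of rows, each an object with "jaw": the closure, from -1 (fully open) to 1 (shut); "offset": the shift along the tool's x, y, z in m, a list of three; "delta_rot": the turn, a rotation vector about the tool's x, y, z in rad, a list of three. In form: [{"jaw": jaw, "offset": [dx, dy, dz], "delta_rot": [rx, ry, rz]}, ...]. A call has 1 to 8 rows; each row is the pose to reach, as a shift and turn from the pose commanded when the call began, along the tool's axes at that moment; what a row does not reach only later rows make up. A row lasts 1/10 s, in which the tool goes at most 50 mm and 8.59 degrees, less where a joint would pass 70% of its speed; a pose out of reach is approached as far as the arm can. A call with a gripper value outside its range is refused whole. The fingers move at their own pace and stop on an object; the grip force is fixed at half the most. Time passes only in rows, so rows that repeat a pose let the fingers close. It gives the time, the measured TCP pose, the force, the opening and the grip force at its end, in the units of the state.
- robot.sense(): the state, without advancing time (a new reading comes with each control period).
- optics.read_camera(name): name is "scene" or "side" or "wrist"; returns the picture (480x640x3 uint8, blue, green, red); there is no depth.
- optics.get_calibration(name): a dict with "mtx" (3x3 intrinsics, pixels), "rvec" (rotation vector, rad) and "tvec" (3), from world to camera coordinates, as OpenCV has them. Camera axes: x right, y down, z forward; pixel columns grow to the right and rows downward; lengths in m; the calibration is good to about 2 mm. A picture is of the moment at which its call begins: read the wrist's pose just before it. get_calibration takes no time and is no camera call; for the wrist camera it gives the pose at the moment of the call.
- hand_in(): hands the job in; it is judged then, once.
The state is a dict: "t": time; "qpos": joint angles; "dq": joint speeds; "joint_torque": joint torques, N m; "tcp_pos": TCP position; "eef_rot": TCP orientation; "wrist_force": force on the tool from outside, world axes, zero at the start; "ft_torque": the same for the moment, N m; "grip_width": opening from 0.0 (shut) to 1.0 (fully open); "finger_force": force on a finger pad.
Only numpy, scipy, OpenCV 4.12 (cv2) and the standard library are available. Lean on these libraries where they do the work, as an engineer would, in place of code of your own. Each camera call takes 0.05 s, during which the arm holds its last target. There are 200 camera calls.

## Task

Pull the cordless probe straight up out of its charging dock, against the sprung detent, and lower its thin steel stem through the guide hole of the sample warmer until the tip is about 50 mm below the top of the guide, without the probe ever touching the warmer. Finish while still holding the probe there, still, upright and centred in the hole; do not let go. Leave the jar, the stain bottle and the slide box where they are.

Things in the scene. Friction and masses are not known exactly. Their poses are not given: they have to be found in the camera images.
- probe_centre (a point): Centre of the handle of the cordless probe (loose, about 130 g): an upright white block 34 (x) x 22 (y) x 70 mm (z up); grip it across the 22 mm. On its axis below this point: steel plug 16 mm across at 35 to 69 mm with a groove in it, then a straight stem 6 mm across to its tip at 142 mm. At the start the handle's underside rests on the dock's top.
- probe_tip (a point): Lower tip of the probe's 6 mm steel stem, on the probe's axis, 142 mm below the handle's centre; hidden in the dock at the start. Axes as the probe's.
- dock_mouth (a point): Centre of the top face of the fixed grey charging dock: 64 x 64 mm, 115 mm tall (black foot bars 90 mm long), with a vertical bore 19 mm across holding the probe's stem and plug. x points to the side with the detent's knob. The tip must rise above this point (about 107 mm of lift, straight up) to be out.
- detent (a joint): Sprung detent slide in the dock: a level steel pin whose nose sits in the groove of the probe's plug; its black knob sticks out 18 mm from the dock's +x side, 19 mm below the top. 0 = fully in, to 0.006 m = pushed out. It gives way by itself when the probe is pulled up, at up to about 10 N in the first 15 mm of lift; it need not be touched.
- guide_mouth (a point): Centre of the guide hole's mouth, 78 mm above the table, on the fixed sample warmer: a grey block 120 (x) x 80 x 60 mm (z up) carrying an aluminium guide block 46 x 46 x 18 mm with this vertical hole, 18 mm across. Below the guide block is a 25 mm wide well, floor 68 mm below this point. A black panel lies on the warmer's other end, centred 58 mm from here towards -x, 66 mm high.
- jar: Specimen jar, bystander, 48 mm across, 60 mm tall, between dock and warmer. Origin at the centre of its underside.
- stain: Stain bottle, bystander, 40 mm across, 85 mm tall, between dock and warmer. Origin at the centre of its underside.
- slidebox: Slide box, bystander, 87 x 42 x 36 mm (x, y, z), between dock and warmer. Origin at the centre of its underside.
Not all that is in view belongs to the job. What is shaped like the part that bears guide_mouth but orange is not meant.

How it is judged:
By the outcome, as a careful person would: the job done as asked, in the order asked, and still so for the second after the job is handed in, while the arm keeps its last pose, push and grip.
It also fails if it takes over 51 s, if anything falls off the work surface, if the arm or the gripper's body presses on something with over 40 N, if the wrist force passes 120 N, or if a joint passes its speed limit or range.

## Working session

There is one attempt and no reset: what is moved stays moved. The work goes in short steps, Python scripts to look and compute and a tool call to move; the robot and the scene stay as the last step left them, time stands still between calls to the robot, and variables do not carry over. Pictures are saved under pics/ and viewed, at most 10 in all, crops included, and the job is handed in when it is done.

Besides the shell and the picture viewer there is one more tool, called in YAML: its name, and indented under it one key for each argument. send_rows: Moves the arm, as the interface text tells. Its arguments: {"type":"object","properties":{"targets":{"type":"array","items":{"type":"object","properties":{"jaw":{"type":"number"},"offset":{"type":"array","items":{"type":"number"}},"delta_rot":{"type":"array","items":{"type":"number"}}}}}},"required":["targets"]}

```bash
mkdir -p pics; python3 - <<'E'
from rig import robot, optics
import cv2, numpy as np
s=robot.sense(); print({k:np.round(v,3).tolist() for k,v in s.items()})
for n in ("scene","side"):
    im=optics.read_camera(n); cv2.imwrite(f"pics/{n}0.png",im)
    c=optics.get_calibration(n); print(n,np.round(np.array(c["mtx"]),1).tolist(),np.ravel(c["rvec"]),np.ravel(c["tvec"]))
    R=cv2.Rodrigues(np.array(c["rvec"]))[0]; print("cam pos",-R.T@np.ravel(c["tvec"]))
E
```

```text
{'t': 0.0, 'qpos': [-1.247, 0.116, 1.442, -0.0, 1.584, -0.038], 'dq': [0.0, -0.001, -0.001, 0.0, -0.001, -0.001], 'joint_torque': [0.001, -72.127, -62.26, 0.078, 0.024, -0.0], 'tcp_pos': [0.239, -0.631, 0.243], 'eef_rot': [-0.001, 0.984, 0.18, -0.0], 'wrist_force': [0.158, -0.505, -0.325], 'ft_torque': [0.019, 0.064, -0.012], 'finger_force': 0.0, 'grip_width': 1.0}
scene [[476.9, 0.0, 310.4], [0.0, 476.9, 234.5], [0.0, 0.0, 1.0]] [ 1.92464708  1.08870108 -0.61599667] [-0.26157651 -0.12647716  1.23738597]
cam pos [ 1.09303432 -0.32592964  0.560882  ]
side [[444.9, 0.0, 320.5], [0.0, 444.9, 241.5], [0.0, 0.0, 1.0]] [ 0.20085913 -2.83750884  1.15401858] [0.49962477 0.11516997 0.73315953]
cam pos [0.42022663 0.49758247 0.61337851]
```

View pics/scene0.png

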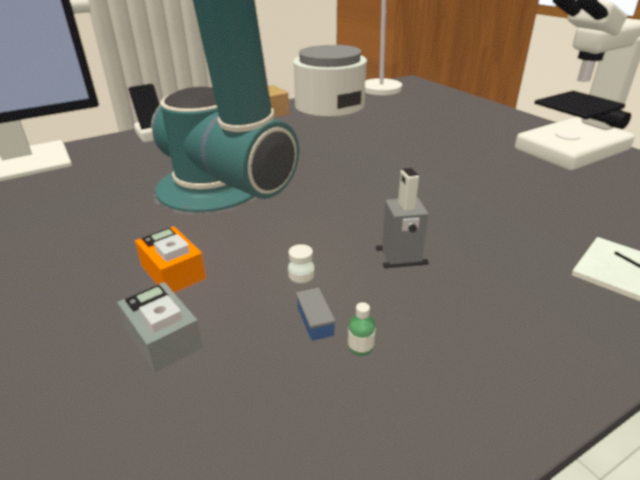

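View pics/side0.png

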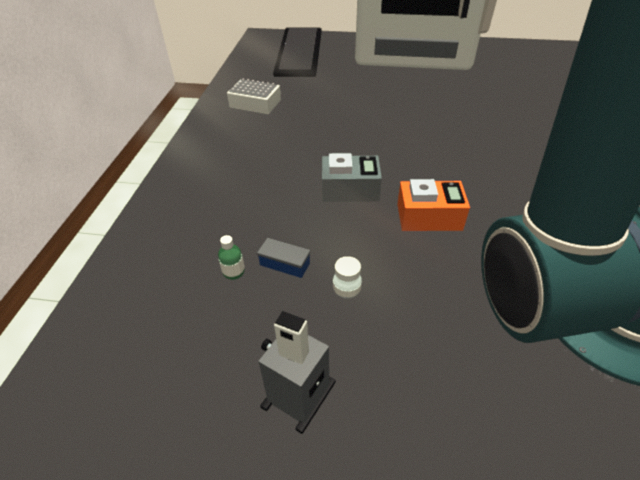

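The scene view shows the white probe in its grey dock at (408,190), the grey warmer's guide at (160,312) and the orange decoy's guide at (171,245). The side view shows the probe at (291,337), the grey guide at (340,160) and the orange one at (424,186).

Things that could be mistaken for the target:
- **Warmer guide:** grey at scene (160,312) or orange at scene (171,245). I choose grey.
- **Probe:** the handle at scene (408,190), or the white-topped jar at (301,262). I choose the handle on the dock.

I'll check both choices in one close crop.

```bash
python3 - <<'E'
import cv2, numpy as np
a=cv2.imread("pics/scene0.png");b=cv2.imread("pics/side0.png")
def crop(im,x,y,w=100,h=75): return cv2.resize(im[y:y+h,x:x+w],(400,300),interpolation=cv2.INTER_CUBIC)
def c2(im,x,y): return crop(im,x,y)
cv2.imwrite("pics/crop0.png",np.vstack([np.hstack([c2(a,360,160),c2(a,110,270)]),np.hstack([c2(b,245,305),c2(b,300,140)])]))
E
```

```text
(no output)
```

View pics/crop0.png

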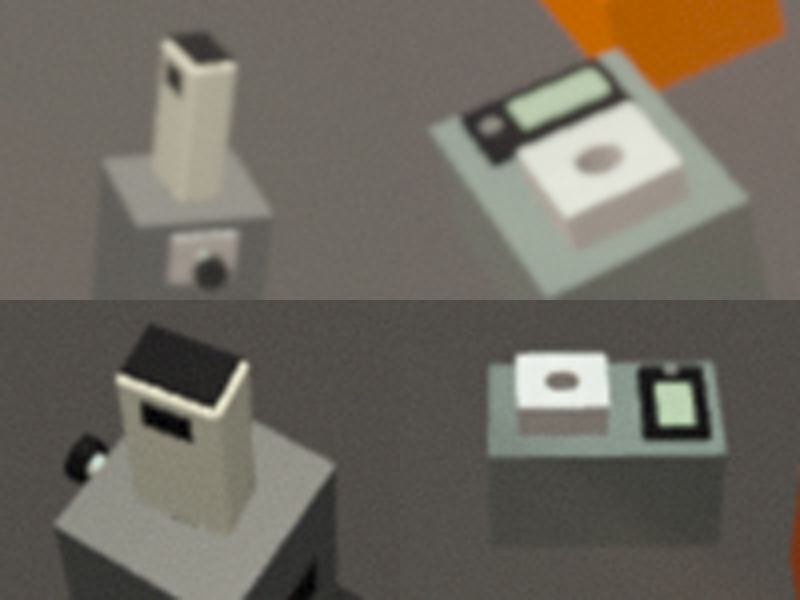

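The crop confirms both choices. The probe is white with a black cap on the grey dock, its knob facing the scene camera, and the guide is the white block with the hole on the grey warmer. I'll triangulate the corners next.

```bash
cat > h.py <<'E'
import cv2, numpy as np
from rig import optics
def P(n):
    c=optics.get_calibration(n); K=np.array(c["mtx"],float); R=cv2.Rodrigues(np.array(c["rvec"],float))[0]
    return K@np.c_[R,np.ravel(c["tvec"])]
def tri(P1,P2,a,b):
    X=cv2.triangulatePoints(P1,P2,np.array(a,float).T,np.array(b,float).T); return (X[:3]/X[3]).T
def ray_plane(P,uv,z):   # pixel -> point at height z
    H=np.c_[P[:,0],P[:,1],P[:,2]*z+P[:,3]]; q=np.linalg.solve(H,np.r_[uv,1]); return q[:2]/q[2]
E
python3 - <<'E'
from h import *
Ps,Pd=P("scene"),P("side")
o=lambda pts,x,y:(np.array(pts,float)+.5)/4-.5+[x,y]
def show(n,a,b):
    X=tri(Ps,Pd,a,b); print(n,(X*1000).round(1).tolist(),"mean",(X.mean(0)*1000).round(1).tolist()); return X
X=show("probe top ++,+-,--,-+",o([(237,63),(195,68),(165,38),(203,32)],360,160),o([(118,78),(152,22),(248,60),(215,115)],245,305))
d=X[0]+X[1]-X[2]-X[3]; print("yaw x",np.degrees(np.arctan2(d[1],d[0])))
show("dock ++",o([(272,213)],360,160),o([(57,222)],245,305))
X=show("guide ++,+-,--,-+",o([(283,162),(170,220),(118,150),(235,100)],110,270),o([(115,108),(116,52),(207,52),(209,106)],300,140))
d=X[0]+X[1]-X[2]-X[3]; print("yaw x",np.degrees(np.arctan2(d[1],d[0])))
show("hole",o([(200,158)],110,270),o([(162,80)],300,140))
show("jar,bottle,box",[(301,252),(362,309),(313,300)],[(347,265),(227,241),(286,250)])
q=ray_plane(Ps,o([(200,158)],110,270)[0],.078);r=ray_plane(Pd,o([(162,80)],300,140)[0],.078);print(q,r)
E
```

```text
probe top ++,+-,--,-+ [[523.2, 223.0, 185.3], [517.6, 203.3, 185.8], [487.1, 212.2, 185.9], [492.5, 230.8, 185.9]] mean [505.1, 217.3, 185.7]
yaw x -15.192115505127054
dock ++ [[546.6, 233.0, 116.4]] mean [546.6, 233.0, 116.4]
guide ++,+-,--,-+ [[522.0, -228.6, 78.4], [529.0, -274.2, 78.6], [481.5, -280.8, 78.9], [475.9, -234.0, 78.9]] mean [502.1, -254.4, 78.7]
yaw x 7.333010709340759
hole [[501.8, -255.0, 78.0]] mean [501.8, -255.0, 78.0]
jar,bottle,box [[459.4, 13.4, 59.5], [663.6, 3.9, 80.0], [569.9, -25.1, 41.5]] mean [564.3, -2.6, 60.3]
[ 0.50255788 -0.25479555] [ 0.50150977 -0.25583283]
```

```bash
cat >> h.py <<'E'
from scipy.spatial.transform import Rotation as Ro
def goto(pos,yaw):   # offset and turn in tool axes for an upright tool at yaw (deg)
    from rig import robot
    s=robot.sense(); R=Ro.from_quat(np.roll(s["eef_rot"],-1)); p=np.array(s["tcp_pos"])
    T=Ro.from_euler("z",yaw,degrees=True)*Ro.from_euler("x",180,degrees=True)
    print("t",round(s["t"],2),"tcp",p.round(4),"q",np.round(s["qpos"],2),"F",np.round(s["wrist_force"],1),"w",round(s["grip_width"],3),"ff",round(s["finger_force"],1))
    print("offset",R.inv().apply(np.array(pos)-p).round(4),"rot",(R.inv()*T).as_rotvec().round(4))
E
python3 -c "
from h import *
goto([.55,-.2,.28],0);goto([.505,.217,.28],-15.2)"
```

```text
t 0.1 tcp [ 0.2389 -0.6312  0.243 ] q [-1.25  0.12  1.44  0.    1.58 -0.04] F [ 0.2  0.1 -0.6] w 0.999 ff 0.0
offset [ 0.4436 -0.2931 -0.0367] rot [-1.000e-03  1.000e-04  3.618e-01]
t 0.1 tcp [ 0.2389 -0.6312  0.243 ] q [-1.25  0.12  1.44  0.    1.58 -0.04] F [ 0.2  0.1 -0.6] w 0.999 ff 0.0
offset [ 0.5491 -0.6991 -0.0363] rot [-1.000e-03  3.000e-04  6.271e-01]
```

send_rows:
  targets:
    - {"jaw": -1,"offset": [0.444,-0.293,-0.037],"delta_rot": [0,0,0.362]}
    - {"jaw": -1,"offset": [0.444,-0.293,-0.037],"delta_rot": [0,0,0.362]}
    - {"jaw": -1,"offset": [0.444,-0.293,-0.037],"delta_rot": [0,0,0.362]}
    - {"jaw": -1,"offset": [0.444,-0.293,-0.037],"delta_rot": [0,0,0.362]}
    - {"jaw": -1,"offset": [0.444,-0.293,-0.037],"delta_rot": [0,0,0.362]}
    - {"jaw": -1,"offset": [0.444,-0.293,-0.037],"delta_rot": [0,0,0.362]}
    - {"jaw": -1,"offset": [0.444,-0.293,-0.037],"delta_rot": [0,0,0.362]}
    - {"jaw": -1,"offset": [0.444,-0.293,-0.037],"delta_rot": [0,0,0.362]}

```text
t: 0.9
tcp_pos: [0.4733, -0.306, 0.2714]
eef_rot: [-0.0, 1.0, -0.0, -0.0]
wrist_force: [-0.4, -0.5, -0.2]
grip_width: 0.997
finger_force: 0.0
```

```bash
python3 -c "
from h import *
goto([.505,.217,.28],-15.2)"
```

```text
t 0.9 tcp [ 0.4733 -0.306   0.2714] q [-0.62 -0.13  1.64  0.    1.63  0.95] F [-0.4 -0.5 -0.2] w 0.997 ff 0.0
offset [ 0.0315 -0.523  -0.0085] rot [-0.      0.      0.2649]
```

send_rows:
  targets:
    - {"jaw": -1,"offset": [0.03,-0.49,-0.01],"delta_rot": [0,0,0.265]}
    - {"jaw": -1,"offset": [0.03,-0.49,-0.01],"delta_rot": [0,0,0.265]}
    - {"jaw": -1,"offset": [0.03,-0.49,-0.01],"delta_rot": [0,0,0.265]}
    - {"jaw": -1,"offset": [0.03,-0.49,-0.01],"delta_rot": [0,0,0.265]}
    - {"jaw": -1,"offset": [0.03,-0.49,-0.01],"delta_rot": [0,0,0.265]}
    - {"jaw": -1,"offset": [0.03,-0.49,-0.01],"delta_rot": [0,0,0.265]}
    - {"jaw": -1,"offset": [0.03,-0.49,-0.01],"delta_rot": [0,0,0.265]}
    - {"jaw": -1,"offset": [0.03,-0.49,-0.01],"delta_rot": [0,0,0.265]}

```text
t: 1.7
tcp_pos: [0.4966, 0.0915, 0.2795]
eef_rot: [-0.0, 0.991, -0.132, 0.0]
wrist_force: [0.7, 0.2, 0.1]
grip_width: 1.0
finger_force: 0.0
```

```bash
python3 -c "
from h import *
goto([.505,.217,.28],-15.2)"
```

```text
t 1.7 tcp [0.4966 0.0915 0.2795] q [ 0.13 -0.27  1.75 -0.    1.66  1.97] F [0.7 0.2 0.1] w 1.0 ff 0.0
offset [-0.0248 -0.1233 -0.0005] rot [-0.0001 -0.0002  0.    ]
```

send_rows:
  targets:
    - {"jaw": -1,"offset": [-0.025,-0.122,0],"delta_rot": [0,0,0]}
    - {"jaw": -1,"offset": [-0.025,-0.122,0],"delta_rot": [0,0,0]}
    - {"jaw": -1,"offset": [-0.025,-0.122,0],"delta_rot": [0,0,0]}
    - {"jaw": -1,"offset": [-0.025,-0.122,0],"delta_rot": [0,0,0]}
    - {"jaw": -1,"offset": [-0.025,-0.122,0],"delta_rot": [0,0,0]}

```text
t: 2.2
tcp_pos: [0.5047, 0.2139, 0.2791]
eef_rot: [0.0, 0.991, -0.132, -0.0]
wrist_force: [0.2, -0.4, -0.5]
grip_width: 0.995
finger_force: 0.0
```

```bash
python3 - <<'E'
from h import *
goto([.505,.217,.156],-15.2)
c=P("wrist"); im=optics.read_camera("wrist"); np.save("Pw1.npy",c); cv2.imwrite("pics/w1.png",im)
q=c@np.c_[np.array([[505.1,217.3,185],[502,-255,78]])/1e3,[1,1]].T; print((q[:2]/q[2]).T)
E
```

```text
t 2.2 tcp [0.5047 0.2139 0.2791] q [ 0.35 -0.17  1.66 -0.    1.65  2.19] F [ 0.2 -0.4 -0.5] w 0.995 ff 0.0
offset [-0.0005 -0.0032  0.1231] rot [0.0007 0.0006 0.0012]
[[316.24188484 253.52258863]
 [884.39849391  68.72604599]]
```

View pics/w1.png

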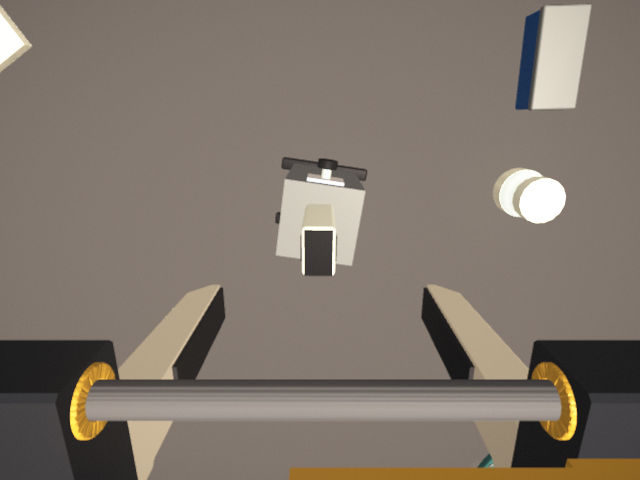

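The wrist view shows the probe's black top centred at about (318,251), square with the image. It was predicted at (316,254), so the grasp yaw is right. I'll refine the position with a contour.

```bash
python3 - <<'E'
from h import *
im=cv2.imread("pics/w1.png"); Pw=np.load("Pw1.npy")
g=cv2.cvtColor(im,cv2.COLOR_BGR2GRAY)[215:290,290:350]
cs,_=cv2.findContours((g<60).astype(np.uint8),cv2.RETR_EXTERNAL,cv2.CHAIN_APPROX_NONE)
r=cv2.minAreaRect(max(cs,key=cv2.contourArea)); print(r)
uv=np.array(r[0])+[290,215]; p=ray_plane(Pw,uv,.185); print(uv,p)
goto([p[0],p[1],.156],-15.2)
E
```

```text
((28.0, 48.5), (26.0, 21.0), 0.0)
[318.  263.5] [0.49824161 0.21801212]
t 2.25 tcp [0.5048 0.2132 0.2793] q [ 0.35 -0.17  1.66 -0.    1.65  2.19] F [-0.2  0.2  0.3] w 1.003 ff 0.0
offset [-0.0076 -0.003   0.1233] rot [0.0005 0.0002 0.0001]
```

send_rows:
  targets:
    - {"jaw": -1,"offset": [0,-0.003,0.03],"delta_rot": [0,0,0]}
    - {"jaw": -1,"offset": [0,-0.003,0.06],"delta_rot": [0,0,0]}
    - {"jaw": -1,"offset": [0,-0.003,0.09],"delta_rot": [0,0,0]}
    - {"jaw": -1,"offset": [0,-0.003,0.11],"delta_rot": [0,0,0]}
    - {"jaw": -1,"offset": [0,-0.003,0.123],"delta_rot": [0,0,0]}
    - {"jaw": -1,"offset": [0,-0.003,0.123],"delta_rot": [0,0,0]}

```text
t: 2.85
tcp_pos: [0.5053, 0.2156, 0.1552]
eef_rot: [0.001, 0.991, -0.133, -0.001]
wrist_force: [1.0, -0.1, 0.2]
grip_width: 1.002
finger_force: 0.0
```

```bash
python3 - <<'E'
from h import *
goto([.5057,.2164,.156],-15.2)
cv2.imwrite("pics/w2.png",optics.read_camera("wrist"))
E
```

```text
t 2.85 tcp [0.5053 0.2156 0.1552] q [ 0.36 -0.12  1.82 -0.    1.44  2.19] F [ 1.  -0.1  0.2] w 1.002 ff 0.0
offset [ 0.0002 -0.0009 -0.0008] rot [ 0.0012  0.0016 -0.0011]
```

View pics/w2.png

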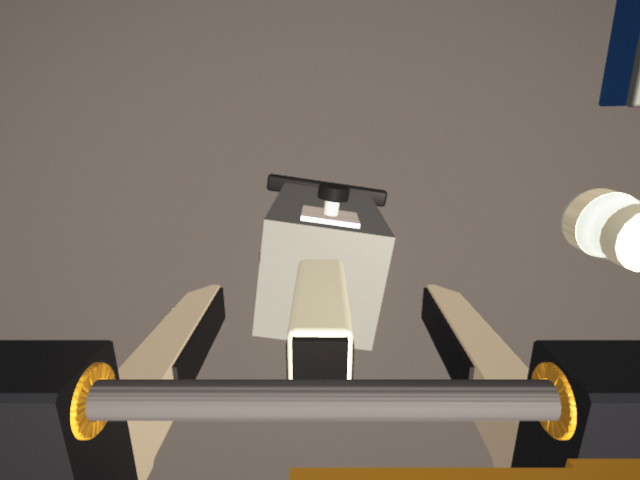

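The handle sits between the fingers at column 320, with the finger midline at about 323, so it is 1 mm off. I'll correct that while closing.

send_rows:
  targets:
    - {"jaw": -1,"offset": [0,-0.001,0],"delta_rot": [0,0,0]}
    - {"jaw": 1,"offset": [0,-0.001,0],"delta_rot": [0,0,0]}
    - {"jaw": 1,"offset": [0,-0.001,0],"delta_rot": [0,0,0]}
    - {"jaw": 1,"offset": [0,-0.001,0],"delta_rot": [0,0,0]}
    - {"jaw": 1,"offset": [0,-0.001,0],"delta_rot": [0,0,0]}
    - {"jaw": 1,"offset": [0,-0.001,0],"delta_rot": [0,0,0]}
    - {"jaw": 1,"offset": [0,-0.001,0],"delta_rot": [0,0,0]}
    - {"jaw": 1,"offset": [0,-0.001,0],"delta_rot": [0,0,0]}

```text
t: 3.7
tcp_pos: [0.5059, 0.2176, 0.1565]
eef_rot: [0.0, 0.991, -0.132, -0.0]
wrist_force: [0.3, 0.4, -0.4]
grip_width: 0.446
finger_force: 0.0
```

send_rows:
  targets:
    - {"jaw": 1,"offset": [0,0,0],"delta_rot": [0,0,0]}
    - {"jaw": 1,"offset": [0,0,0],"delta_rot": [0,0,0]}
    - {"jaw": 1,"offset": [0,0,0],"delta_rot": [0,0,0]}
    - {"jaw": 1,"offset": [0,0,0],"delta_rot": [0,0,0]}
    - {"jaw": 1,"offset": [0,0,0],"delta_rot": [0,0,0]}
    - {"jaw": 1,"offset": [0,0,0],"delta_rot": [0,0,0]}

```text
t: 4.3
tcp_pos: [0.5059, 0.2176, 0.1565]
eef_rot: [0.0, 0.991, -0.132, -0.0]
wrist_force: [0.6, 0.6, -1.1]
grip_width: 0.236
finger_force: 30.0
```

The jaw closed at 22 mm with 30 N. I'll lift gently through the detent.

send_rows:
  targets:
    - {"jaw": 1,"offset": [0,0,-0.003],"delta_rot": [0,0,0]}
    - {"jaw": 1,"offset": [0,0,-0.006],"delta_rot": [0,0,0]}
    - {"jaw": 1,"offset": [0,0,-0.009],"delta_rot": [0,0,0]}
    - {"jaw": 1,"offset": [0,0,-0.012],"delta_rot": [0,0,0]}
    - {"jaw": 1,"offset": [0,0,-0.016],"delta_rot": [0,0,0]}
    - {"jaw": 1,"offset": [0,0,-0.02],"delta_rot": [0,0,0]}
    - {"jaw": 1,"offset": [0,0,-0.025],"delta_rot": [0,0,0]}
    - {"jaw": 1,"offset": [0,0,-0.03],"delta_rot": [0,0,0]}

```text
t: 5.1
tcp_pos: [0.506, 0.2176, 0.1871]
eef_rot: [-0.0, 0.991, -0.132, 0.0]
wrist_force: [0.3, 0.5, -1.4]
grip_width: 0.233
finger_force: 30.0
```

```bash
python3 - <<'E'
from h import *
goto([.5057,.2175,.290],-15.2)
cv2.imwrite("pics/s2.png",optics.read_camera("scene"));
a=cv2.imread("pics/s2.png")[120:270,340:480];b=optics.read_camera("side")[240:390,220:360]
cv2.imwrite("pics/lift.png",cv2.resize(np.hstack([a,b]),None,fx=2.8,fy=2.8,interpolation=cv2.INTER_CUBIC))
E
```

```text
t 5.1 tcp [0.506  0.2176 0.1871] q [ 0.36 -0.14  1.78 -0.    1.49  2.2 ] F [ 0.3  0.5 -1.4] w 0.233 ff 30.0
offset [-0.0003  0.0002 -0.1029] rot [-0.0002 -0.0003  0.0001]
```

View pics/lift.png

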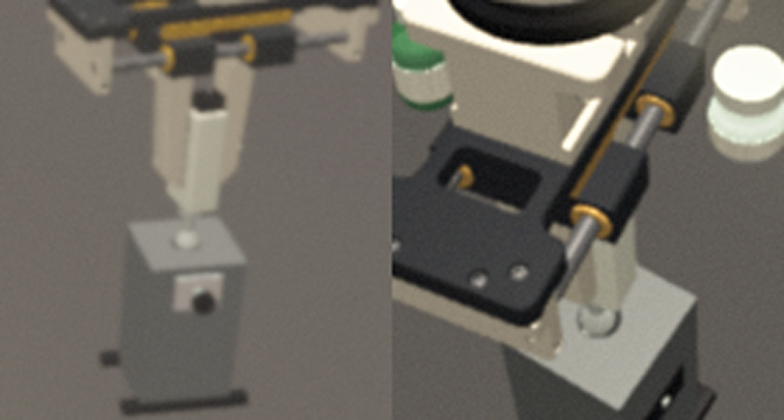

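The probe has risen with the gripper: its plug stands clear above the dock mouth and the force is about its 1.3 N weight. I'll continue straight up.

send_rows:
  targets:
    - {"jaw": 1,"offset": [0,0,-0.015],"delta_rot": [0,0,0]}
    - {"jaw": 1,"offset": [0,0,-0.03],"delta_rot": [0,0,0]}
    - {"jaw": 1,"offset": [0,0,-0.05],"delta_rot": [0,0,0]}
    - {"jaw": 1,"offset": [0,0,-0.07],"delta_rot": [0,0,0]}
    - {"jaw": 1,"offset": [0,0,-0.09],"delta_rot": [0,0,0]}
    - {"jaw": 1,"offset": [0,0,-0.103],"delta_rot": [0,0,0]}
    - {"jaw": 1,"offset": [0,0,-0.103],"delta_rot": [0,0,0]}

```text
t: 5.9
tcp_pos: [0.5064, 0.2178, 0.2921]
eef_rot: [-0.001, 0.991, -0.132, 0.001]
wrist_force: [-0.4, 0.2, -1.1]
grip_width: 0.234
finger_force: 30.0
```

```bash
python3 - <<'E'
from h import *
goto([.502,-.255,.290],-15.2)
goto([.502,-.255,.290],7)
E
```

```text
t 5.9 tcp [0.5064 0.2178 0.2921] q [ 0.36 -0.17  1.64 -0.    1.66  2.2 ] F [-0.4  0.2 -1.1] w 0.234 ff 30.0
offset [0.1197 0.4574 0.0016] rot [-0.0019 -0.0027  0.0001]
t 5.9 tcp [0.5064 0.2178 0.2921] q [ 0.36 -0.17  1.64 -0.    1.66  2.2 ] F [-0.4  0.2 -1.1] w 0.234 ff 30.0
offset [0.1197 0.4574 0.0016] rot [-0.0014 -0.003  -0.3873]
```

send_rows:
  targets:
    - {"jaw": 1,"offset": [0.005,0.02,0],"delta_rot": [0,0,0]}
    - {"jaw": 1,"offset": [0.013,0.05,0],"delta_rot": [0,0,0]}
    - {"jaw": 1,"offset": [0.021,0.08,0],"delta_rot": [0,0,0]}
    - {"jaw": 1,"offset": [0.029,0.11,0],"delta_rot": [0,0,0]}
    - {"jaw": 1,"offset": [0.037,0.14,0],"delta_rot": [0,0,0]}
    - {"jaw": 1,"offset": [0.045,0.17,0],"delta_rot": [0,0,0]}
    - {"jaw": 1,"offset": [0.053,0.2,0],"delta_rot": [0,0,0]}
    - {"jaw": 1,"offset": [0.06,0.23,0],"delta_rot": [0,0,0]}

```text
t: 6.7
tcp_pos: [0.5032, -0.0214, 0.2887]
eef_rot: [0.0, 0.991, -0.132, -0.0]
wrist_force: [-0.2, -0.1, -1.4]
grip_width: 0.239
finger_force: 30.0
```

```bash
python3 - <<'E'
from h import *
goto([.502,-.255,.290],-15.2)
E
```

```text
t 6.7 tcp [ 0.5032 -0.0214  0.2887] q [-0.09 -0.27  1.73  0.    1.68  1.74] F [-0.2 -0.1 -1.4] w 0.239 ff 30.0
offset [ 0.0601  0.2258 -0.0013] rot [0.0001 0.0008 0.0001]
```

send_rows:
  targets:
    - {"jaw": 1,"offset": [0.008,0.03,0],"delta_rot": [0,0,0]}
    - {"jaw": 1,"offset": [0.016,0.06,0],"delta_rot": [0,0,0]}
    - {"jaw": 1,"offset": [0.024,0.09,0],"delta_rot": [0,0,0]}
    - {"jaw": 1,"offset": [0.032,0.12,0],"delta_rot": [0,0,0]}
    - {"jaw": 1,"offset": [0.04,0.15,0],"delta_rot": [0,0,0]}
    - {"jaw": 1,"offset": [0.048,0.18,0],"delta_rot": [0,0,0]}
    - {"jaw": 1,"offset": [0.055,0.205,0],"delta_rot": [0,0,0]}
    - {"jaw": 1,"offset": [0.06,0.225,0],"delta_rot": [0,0,0]}

```text
t: 7.5
tcp_pos: [0.5021, -0.2544, 0.2885]
eef_rot: [-0.0, 0.991, -0.133, -0.001]
wrist_force: [0.1, 0.0, -1.1]
grip_width: 0.232
finger_force: 30.0
```

send_rows:
  targets:
    - {"jaw": 1,"offset": [0,0,0],"delta_rot": [0,0,0]}
    - {"jaw": 1,"offset": [0,0,0],"delta_rot": [0,0,0]}
    - {"jaw": 1,"offset": [0,0,0],"delta_rot": [0,0,0]}

```text
t: 7.8
tcp_pos: [0.5025, -0.2523, 0.2892]
eef_rot: [-0.0, 0.991, -0.132, -0.0]
wrist_force: [-0.2, -1.0, -1.5]
grip_width: 0.234
finger_force: 30.0
```

```bash
python3 - <<'E'
from h import *
goto([.502,-.255,.290],-15.2)
Ps,Pd,Pw=P("scene"),P("side"),P("wrist"); np.save("Pw3.npy",Pw)
a,b,w=[optics.read_camera(n) for n in("scene","side","wrist")]
for n,i in zip("sdw",(a,b,w)): cv2.imwrite(f"pics/{n}3.png",i)
u=lambda i,x,y:cv2.resize(i[y:y+75,x:x+100],(400,300),interpolation=cv2.INTER_CUBIC)
cv2.imwrite("pics/g3.png",np.vstack([np.hstack([u(a,110,270),u(b,300,120)]),np.hstack([u(a,110,210),cv2.resize(w,(400,300))])]))
for X in ([.502,-.255,.078],[.502,-.255,.142]):
    print([(Q@np.r_[X,1])[:2]/(Q@np.r_[X,1])[2] for Q in (Ps,Pd,Pw)])
E
```

```text
t 7.8 tcp [ 0.5025 -0.2523  0.2892] q [-0.51 -0.14  1.62  0.    1.66  1.32] F [-0.2 -1.  -1.5] w 0.234 ff 30.0
offset [ 0.0003  0.0027 -0.0008] rot [-0.0003  0.0004  0.0005]
[array([159.38946805, 308.96129842]), array([339.83934847, 159.84439589]), array([325.25671075, 209.84413176])]
[array([150.91755963, 275.48117908]), array([340.29525146, 132.53454282]), array([325.63759399, 229.1766777 ])]
```

View pics/g3.png

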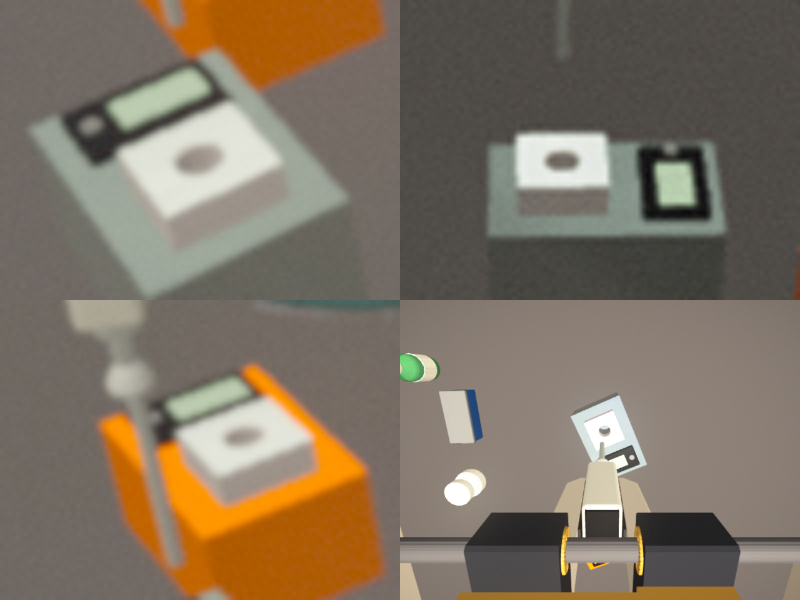

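The tip shows at scene (154,276) and side (340,134). In the wrist view the hole is at (326,210), against a predicted (325,210), so the hole position is confirmed. Next I'll measure the stem axis in both views by background difference.

```bash
cat > stem.py <<'E'
from h import *
def axis(n,cur,ref,r0,r1,c0,c1):
    d=cv2.absdiff(cv2.imread(cur),cv2.imread(ref)).max(2).astype(float)[r0:r1,c0:c1]; d[d<14]=0
    ok=d.sum(1)>40; rows=np.arange(r0,r1)[ok]; cols=(d[ok]*np.arange(c0,c1)).sum(1)/d[ok].sum(1)
    w=(d[ok]>0).sum(1)
    k=np.polyfit(rows,cols,1); k=np.polyfit(rows[abs(cols-np.polyval(k,rows))<1.5],cols[abs(cols-np.polyval(k,rows))<1.5],1)
    print(n,"rows",rows.min(),rows.max(),"width",np.median(w),"res",np.abs(cols-np.polyval(k,rows)).mean().round(2))
    return P(n).T@np.array([1,-k[0],-k[1]]), np.array([np.polyval(k,rows.max()+.5),rows.max()+.5])
def stem(sc,sd,zs):
    a,ta=axis("scene",*sc); b,tb=axis("side",*sd)
    for z in zs: print("axis at z",z,np.linalg.solve(np.c_[a[:2],b[:2]].T,-np.array([a[2]*z+a[3],b[2]*z+b[3]])).round(4))
    print("tips",ta,tb,tri(P("scene"),P("side"),[ta],[tb]).round(4))
E
python3 - <<'E'
from stem import *
stem(("pics/s3.png","pics/scene0.png",242,285,140,165),("pics/d3.png","pics/side0.png",112,145,328,352),(.13,.15,.17,.19))
E
```

```text
scene rows 242 277 width 7.0 res 0.1
side rows 116 133 width 2.0 res 0.14
axis at z 0.13 [ 0.5023 -0.2519]
axis at z 0.15 [ 0.502  -0.2517]
axis at z 0.17 [ 0.5017 -0.2516]
axis at z 0.19 [ 0.5014 -0.2515]
tips [153.83025226 277.5       ] [340.04031903 133.5       ] [[ 0.5033 -0.2527  0.1396]]
```

send_rows:
  targets:
    - {"jaw": 1,"offset": [0.0005,0.003,0],"delta_rot": [0,0,0]}
    - {"jaw": 1,"offset": [0.0005,0.003,0.012],"delta_rot": [0,0,0]}
    - {"jaw": 1,"offset": [0.0005,0.003,0.026],"delta_rot": [0,0,0]}
    - {"jaw": 1,"offset": [0.0005,0.003,0.038],"delta_rot": [0,0,0]}
    - {"jaw": 1,"offset": [0.0005,0.003,0.045],"delta_rot": [0,0,0]}
    - {"jaw": 1,"offset": [0.0005,0.003,0.045],"delta_rot": [0,0,0]}
    - {"jaw": 1,"offset": [0.0005,0.003,0.045],"delta_rot": [0,0,0]}

```text
t: 8.65
tcp_pos: [0.5022, -0.256, 0.2446]
eef_rot: [0.0, 0.991, -0.132, -0.0]
wrist_force: [-0.0, -0.2, -1.3]
grip_width: 0.234
finger_force: 30.0
```

```bash
python3 - <<'E'
from stem import *
goto([.502,-.255,.176],-15.2)
a,b,w=[optics.read_camera(n) for n in("scene","side","wrist")]
for n,i in zip("sdw",(a,b,w)): cv2.imwrite(f"pics/{n}4.png",i)
u=lambda i,x,y,s=1:cv2.resize(i[y:y+75*s,x:x+100*s],(400,300),interpolation=cv2.INTER_CUBIC)
cv2.imwrite("pics/g4.png",np.vstack([np.hstack([u(a,110,255),u(b,300,110)]),np.hstack([u(a,110,210),u(w,220,100,2)])]))
stem(("pics/s4.png","pics/scene0.png",262,297,142,168),("pics/d4.png","pics/side0.png",130,148,328,352),(.078,.10,.14))
E
```

```text
t 8.65 tcp [ 0.5022 -0.256   0.2446] q [-0.52 -0.13  1.68 -0.    1.59  1.32] F [-0.  -0.2 -1.3] w 0.234 ff 30.0
offset [-0.0005 -0.0009  0.0686] rot [0.     0.     0.0001]
scene rows 262 296 width 6.0 res 0.37
side rows 130 142 width 2.0 res 0.03
axis at z 0.078 [ 0.5005 -0.2547]
axis at z 0.1 [ 0.5009 -0.2549]
axis at z 0.14 [ 0.5015 -0.2551]
tips [156.21904287 296.5       ] [340.54498336 142.5       ] [[ 0.5055 -0.2583  0.1114]]
```

View pics/g4.png

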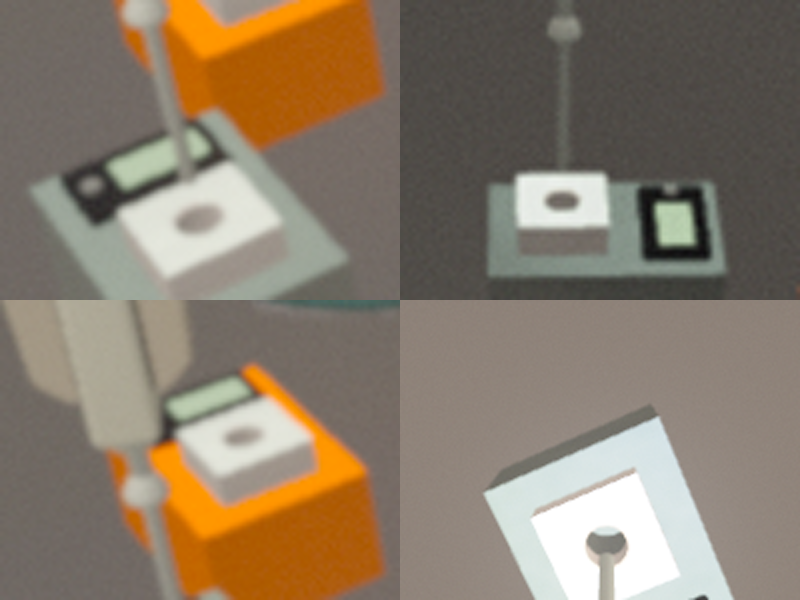

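The tip is just above the guide at scene (157,299), and the stem's line runs to within about 1 mm of the hole's centre in both views. I'll nudge +1 mm in x and lower it slowly.

send_rows:
  targets:
    - {"jaw": 1,"offset": [0.001,-0.0005,0],"delta_rot": [0,0,0]}
    - {"jaw": 1,"offset": [0.001,-0.0005,0.008],"delta_rot": [0,0,0]}
    - {"jaw": 1,"offset": [0.001,-0.0005,0.016],"delta_rot": [0,0,0]}
    - {"jaw": 1,"offset": [0.001,-0.0005,0.024],"delta_rot": [0,0,0]}
    - {"jaw": 1,"offset": [0.001,-0.0005,0.032],"delta_rot": [0,0,0]}
    - {"jaw": 1,"offset": [0.001,-0.0005,0.035],"delta_rot": [0,0,0]}
    - {"jaw": 1,"offset": [0.001,-0.0005,0.035],"delta_rot": [0,0,0]}

```text
t: 9.5
tcp_pos: [0.5031, -0.2557, 0.2088]
eef_rot: [-0.0, 0.991, -0.132, -0.0]
wrist_force: [0.3, 0.7, -0.9]
grip_width: 0.24
finger_force: 30.0
```

```bash
python3 - <<'E'
from stem import *
goto([.503,-.255,.1763],-15.2)
a,b,w=[optics.read_camera(n) for n in("scene","side","wrist")]
for n,i in zip("sdw",(a,b,w)): cv2.imwrite(f"pics/{n}5.png",i)
u=lambda i,x,y,s=1:cv2.resize(i[y:y+75*s,x:x+100*s],(400,300),interpolation=cv2.INTER_CUBIC)
cv2.imwrite("pics/g5.png",np.vstack([np.hstack([u(a,110,255),u(b,300,110)]),np.hstack([cv2.resize(a[290:328,135:185],(400,300),interpolation=3),u(w,270,150)])]))
stem(("pics/s5.png","pics/scene0.png",285,307,145,172),("pics/d5.png","pics/side0.png",137,151,328,352),(.078,.10,.14))
E
```

```text
t 9.5 tcp [ 0.5031 -0.2557  0.2088] q [-0.52 -0.11  1.73 -0.    1.53  1.32] F [ 0.3  0.7 -0.9] w 0.24 ff 30.0
offset [-0.0002 -0.0006  0.0325] rot [-0.0002  0.0009  0.0001]
scene rows 285 306 width 6.0 res 0.29
side rows 137 148 width 2.5 res 0.19
axis at z 0.078 [ 0.5015 -0.2545]
axis at z 0.1 [ 0.5021 -0.2545]
axis at z 0.14 [ 0.5033 -0.2545]
tips [159.0954984 306.5      ] [339.8668123 148.5      ] [[ 0.5078 -0.2589  0.0952]]
```

View pics/g5.png

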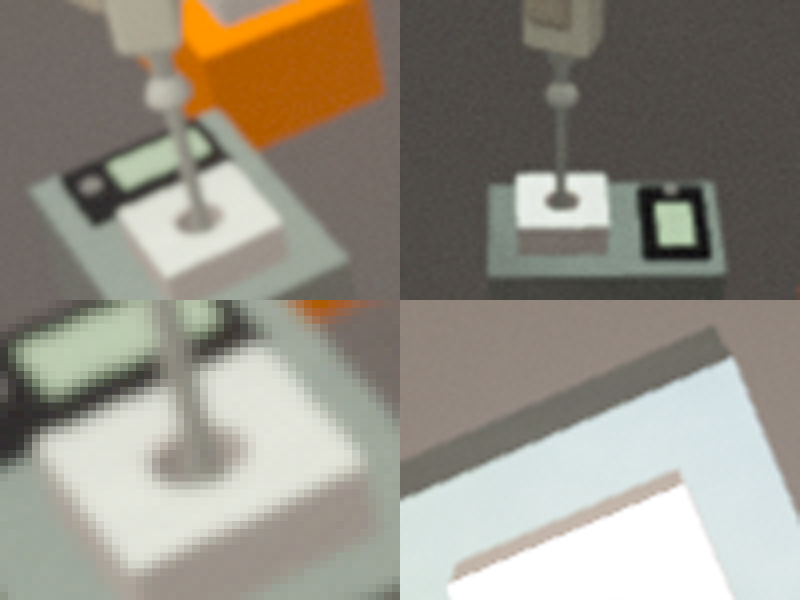

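The stem is inside the hole and centred to within 1 px in both views: scene crop column 199 against the hole's 200, side 561 against 562. The force is only the probe's weight. I'll lower the remaining 32.5 mm.

send_rows:
  targets:
    - {"jaw": 1,"offset": [0,0,0.008],"delta_rot": [0,0,0]}
    - {"jaw": 1,"offset": [0,0,0.016],"delta_rot": [0,0,0]}
    - {"jaw": 1,"offset": [0,0,0.024],"delta_rot": [0,0,0]}
    - {"jaw": 1,"offset": [0,0,0.03],"delta_rot": [0,0,0]}
    - {"jaw": 1,"offset": [0,0,0.0325],"delta_rot": [0,0,0]}
    - {"jaw": 1,"offset": [0,0,0.0325],"delta_rot": [0,0,0]}
    - {"jaw": 1,"offset": [0,0,0.0325],"delta_rot": [0,0,0]}
    - {"jaw": 1,"offset": [0,0,0.0325],"delta_rot": [0,0,0]}

```text
t: 10.45
tcp_pos: [0.5034, -0.2558, 0.1774]
eef_rot: [0.0, 0.991, -0.132, 0.0]
wrist_force: [-0.3, -0.5, -1.2]
grip_width: 0.237
finger_force: 30.0
```

```bash
python3 - <<'E'
from stem import *
goto([.503,-.255,.1763],-15.2)
a,b=[optics.read_camera(n) for n in("scene","side")]
for n,i in zip("sd",(a,b)): cv2.imwrite(f"pics/{n}6.png",i)
u=lambda i,x,y:cv2.resize(i[y:y+75,x:x+100],(400,300),interpolation=cv2.INTER_CUBIC)
cv2.imwrite("pics/g6.png",np.vstack([np.hstack([u(a,110,255),u(b,300,110)]),np.hstack([cv2.resize(i,(400,300)) for i in (a,b)])]))
E
```

```text
t 10.45 tcp [ 0.5034 -0.2558  0.1774] q [-0.52 -0.1   1.77  0.    1.47  1.32] F [-0.3 -0.5 -1.2] w 0.237 ff 30.0
offset [-0.0006 -0.0007  0.0011] rot [ 0.0001 -0.0006  0.0001]
```

View pics/g6.png

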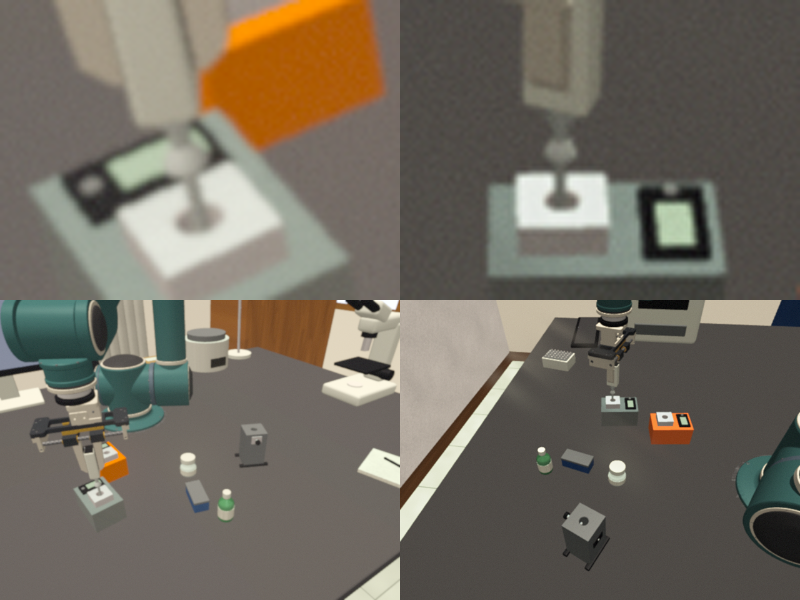

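The stem is down the hole and centred within about 1 mm, the dock is empty, and the jar, bottle and box haven't moved. I'll make a half-millimetre trim, hold, and hand in.

send_rows:
  targets:
    - {"jaw": 1,"offset": [-0.0007,-0.0006,0.001],"delta_rot": [0,0,0]}
    - {"jaw": 1,"offset": [-0.0007,-0.0006,0.001],"delta_rot": [0,0,0]}
    - {"jaw": 1,"offset": [-0.0007,-0.0006,0.001],"delta_rot": [0,0,0]}
    - {"jaw": 1,"offset": [-0.0007,-0.0006,0.001],"delta_rot": [0,0,0]}
    - {"jaw": 1,"offset": [-0.0007,-0.0006,0.001],"delta_rot": [0,0,0]}
    - {"jaw": 1,"offset": [-0.0007,-0.0006,0.001],"delta_rot": [0,0,0]}

```text
t: 11.15
tcp_pos: [0.5028, -0.255, 0.176]
eef_rot: [0.0, 0.991, -0.132, -0.0]
wrist_force: [0.2, 0.6, -0.4]
grip_width: 0.236
finger_force: 30.0
```

```bash
python3 -c "
from h import *
goto([.5025,-.255,.1763],-15.2)
from rig import hand_in; print(hand_in())"
```

```text
t 11.15 tcp [ 0.5028 -0.255   0.176 ] q [-0.51 -0.1   1.77 -0.    1.47  1.32] F [ 0.2  0.6 -0.4] w 0.236 ff 30.0
offset [-0.0003  0.     -0.0003] rot [0.     0.     0.0001]
the job is handed in; nothing more can be done
None
```

Handed in at 11.2 s: the probe is out of the dock and still gripped upright, its tip about 50 mm down the grey warmer's guide hole and centred to about 1 mm, with no sign of contact with the warmer and the jar, bottle and box not moved.

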